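Load the pellet carrier, set its double lid on, lift off the outer hood alone

ROBOT

A 7-joint arm with a two-finger parallel gripper is mounted at the origin on a cart in front of the work surface, level with it; the furniture and walls round the work are solid. World frame = base frame: x ahead of the robot, y to its left, z up, the work surface at z = 0. Lengths are in m, angles in degrees, forces in N, time in s.
With the tool pointing down it reaches from about 0.425 to 0.875 m from the base axis. Payload 4.7 kg.
Tool frame: the origin (TCP) lies on the centre line of the jaws, within the pads' length; the fingertips stand 19 mm ahead of it and the grasp point (between the pads) is the TCP; z points along the fingers, y is the line along which they close (so a half turn about z gives the same grasp; the last joint's range is limited). The gripper opens to 87 mm and grips with 3 to 60 N. Pads are 19 mm wide; open, the fingers measure 117 mm over their backs; the gripper's body (75 mm by 190 mm) begins 51 mm behind the grasp point.
Start: joints at [-70.697, 18.392, -4.016, 83.108, 1.295, 78.541, -3.26], TCP at [0.206, 0.616, 0.242] pointing down, gripper open.
Joint ranges: [-163.93, 163.93], [-17.29, 119.83], [-79.2, 71.16], [3.27, 140.29], [-89.18, 269.18], [5.43, 117.66], [-154.24, 154.24]. Speed limits (degrees/s): [147.25, 147.25, 180, 180, 180, 180, 180].

INTERFACE

Orientations are given as [roll, pitch, yaw] about the fixed x, y, z axes, in that order (R = Rz(yaw) Ry(pitch) Rx(roll)).
In Python, from cell import manip gives the robot as it stands. Calls block until the motion is done:
- manip.goto(position, orientation): joint-space move of the TCP to a pose.
- manip.move_l(position, frame=None, vel=0.15, f_stop=None): straight line of the TCP; frame=None keeps the orientation; vel is the mean speed in m/s. With f_stop (N) it stops when the force on the tool has changed by that much, and returns True; else False.
- manip.set_joints(angles): joint-space move.
- manip.grip(opening, strength=None): opening from 0.0 (shut) to 1.0 (fully open); strength is the grip in N (None keeps the last); returns when the fingers have stopped.
- manip.hold(seconds).
- manip.solve_ik(position, orientation): joint angles nearest the present ones, or None.
- manip.get_obs(): the state.
- manip.camera(name): name is "scene" or "side" or "wrist"; returns the picture (420x560x3 uint8, blue, green, red); there is no depth.
- manip.get_calibration(name): a dict with "camera_matrix" (3x3 intrinsics, pixels), "position" and "orientation" of the camera in the world. Camera axes: x right, y down, z forward; pixel columns grow to the right and rows downward; lengths in m; the calibration is good to about 2 mm. The wrist camera is an equidistant fisheye: a pixel r from the principal point sees the ray r / f radians off the axis. A picture is of the moment at which its call begins: read the wrist's pose just before it. get_calibration takes no time and is no camera call; for the wrist camera it gives the pose at the moment of the call.
A pose or a line that the arm cannot do raises manip.MotionError and nothing moves.
- manip.close_job(): hands the job in; it is judged then, once.
The state is a dict: "t": time; "q": joint angles; "joint_vel": joint speeds; "effort": joint torques, N m; "tool_pos": TCP position; "orientation": TCP orientation; "ft_force": force on the tool from outside, world axes, zero at the start; "torque": the same for the moment, N m; "gripper_width": opening from 0.0 (shut) to 1.0 (fully open); "grip_force": force on a finger pad.
Only numpy, scipy, OpenCV 4.12 (cv2) and the standard library are available. Lean on these libraries where they do the work, as an engineer would, in place of code of your own. Each camera call takes 0.05 s, during which the arm holds its last target. There are 200 camera calls.

TASK

Make the sample carrier ready for reading: put the two loose pellets into its two empty wells, one in each, then set the locked double lid on it, ribs in line with the wells, so that the lid's inner cover drops home over the pins. Turn the outer hood about 40 degrees clockwise (seen from above) to unlock it and lift it off alone, leaving the clear inner cover seated over the pellets and untouched by the fingers. Finish while still holding the hood, level and still, about 10 cm straight above the carrier; the bottle, vial, loupe and marker stay where they are.

Things in the scene. Friction and masses are not known exactly. Their poses are not given: they have to be found in the camera images.
- carrier: Round steel carrier, fixed to the desk. Origin: centre of its underside, z up. Flange 132 mm diameter, 10 mm high; on it a drum 102 mm diameter, flat top 24 mm above the origin, with three wells 30 mm from the axis at 0 (+x), 120 and 240 deg, and three pins between them. Repeats every third of a turn. Flange: a dark bar mark by each well, a dot 40 deg clockwise of it.
- pin (a point): Foot of one of the three steel locating pins of the carrier, on the drum top, 24 mm above the desk, 46 mm from the axis at 60 deg; the others stand at 180 and 300 deg. Each is 8 mm in diameter up to 9 mm above the drum top, then tapers to a 2.4 mm tip 17 mm above it.
- well0 (a point): Centre of the floor of well 0 (at the carrier's +x), 16 mm above the desk; already filled by pellet_c. All wells are 30 mm in diameter and 8 mm deep.
- well1 (a point): Centre of the floor of well 1 (120 deg counterclockwise from well 0), 16 mm above the desk; empty at the start
- well2 (a point): Centre of the floor of well 2 (240 deg counterclockwise from well 0), 16 mm above the desk; empty at the start
- pellet_a: Loose pressed sample pellet in an aluminium ring: disc 24 mm diameter, 15 mm high, 16 g, lying flat on the desk left of the carrier. Origin: centre of its underside. In a well its top stands 7 mm above the drum top. Either loose pellet may go in either empty well.
- pellet_b: The other loose pellet, same kind, size and origin as pellet_a
- pellet_c: Pellet of the same kind that already sits in well 0; it stays there
- hood: Outer hood of the double lid: grey plastic cap, 124 mm diameter, flat top 37 mm above its origin, open below, about 0.16 kg. Origin: centre of its rim, z up; at the start the rim stands on the desk right of the carrier. Three black ribs on the wall, at 0 (+x), 120 and 240 deg, mark the lugs of the inner cover. Set on the carrier, the rim rests on the flange, 10 mm above the desk.
- grip (a point): Centre of the hood's grip bar, on its axis, 50 mm above its origin. The bar runs along the hood's x axis: 60 mm long, 18 mm wide, from 37 to 63 mm above the origin, with 30 mm of flat top on each side.
- cover: Inner cover: clear disc with white skirt, 100 mm diameter, 15 mm high, 0.07 kg. Origin: centre of skirt underside, z up. Hangs in the hood 9 mm above the hood's origin, x axes parallel (4 deg, 2 mm play). Three notches 12 mm wide, at 60, 180, 300 deg, go over the pins (three ways fit). Seated, its skirt stands on the drum top (origin 24 mm above the carrier's), disc 4 mm clear of the pellets.
- lug (a point): One of the cover's three bayonet lugs (0, 120, 240 deg; 57 mm out), at its end. Each hangs in a 2.5 mm deep pocket in the hood. With both on the carrier, the cover stands 5 mm higher in the hood, lugs clear of the pockets: the hood, at most 2 mm above the flange, then turns freely clockwise from above; past 26 deg the lugs are in gaps and the hood lifts off; it stops at about 54 deg.
- amber_bottle: Bystander: small amber bottle with black cap, 56x47x77 mm, loose, behind the carrier; origin centre of underside
- loupe: Bystander: black loupe, 39 mm diameter, 26 mm high, loose; origin centre of underside
- marker: Bystander: felt marker, 17x132x18 mm, lying loose; origin under its centre
- vial: Bystander: dropper vial, 22 mm diameter, 63 mm high, standing loose; origin centre of underside
Mind the look-alikes: they are no part of the job. Leave any turquoise look-alike of the pellet_a alone.

How it is judged:
By the outcome, as a careful person would: the job done as asked, in the order asked, and still so for the second after the job is handed in, while the arm keeps its last pose, push and grip.
It also fails if it takes over 69 s, if anything falls off the work surface, if the arm or the gripper's body presses on something with over 40 N, if the wrist force passes 120 N, or if a joint passes its speed limit or range.

## Working session

There is one attempt and no reset: what is moved stays moved. The work goes in short steps, each a Python script; the robot and the scene stay as the last script left them, time stands still between calls to the robot, and variables do not carry over. Pictures are saved under pics/ and viewed, at most 10 in all, crops included, and the job is handed in when it is done.

```bash
mkdir -p pics; ls
python3 - <<'E'
from cell import manip
import cv2,numpy as np
o=manip.get_obs();print(o['t'],o['tool_pos'],o['orientation'],o['ft_force'])
for n in ["scene","side","wrist"]:
    c=manip.get_calibration(n);print(n,{k:np.round(v,4).tolist() for k,v in c.items() if not isinstance(v,str)})
    cv2.imwrite(f"pics/{n}0.png",manip.camera(n))
E
```

```text
pics
0.0 [0.20606074 0.61590041 0.24046587] [-1.79887780e+02  3.73744297e-03  1.61505749e+02] [-0.46395496  0.58231297  0.0690825 ]
scene {'camera_matrix': [[406.2577, 0.0, 275.5864], [0.0, 406.2577, 214.9557], [0.0, 0.0, 1.0]], 'position': [0.1868, 0.6002, 0.8477], 'orientation': [-139.335, 0.8713, -148.5276]}
side {'camera_matrix': [[383.2531, 0.0, 282.6065], [0.0, 383.2531, 213.0558], [0.0, 0.0, 1.0]], 'position': [0.3379, 0.8092, 0.4562], 'orientation': [-115.0143, -0.4835, -163.2637]}
wrist {'camera_matrix': [[325.1923, 0.0, 279.5866], [0.0, 325.1923, 213.159], [0.0, 0.0, 1.0]], 'position': [0.1401, 0.6395, 0.3834], 'orientation': [165.0143, 0.0925, 71.5367]}
```

View pictures.

View pics/scene0.png

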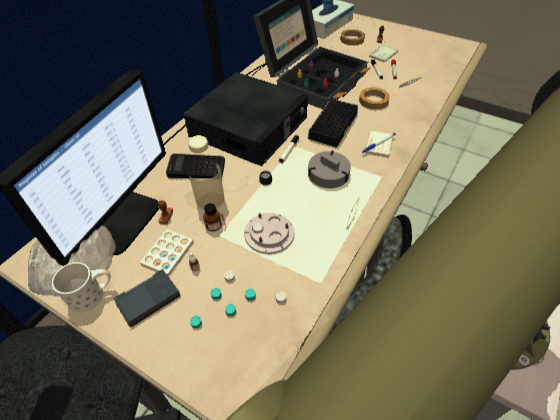

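View pics/side0.png

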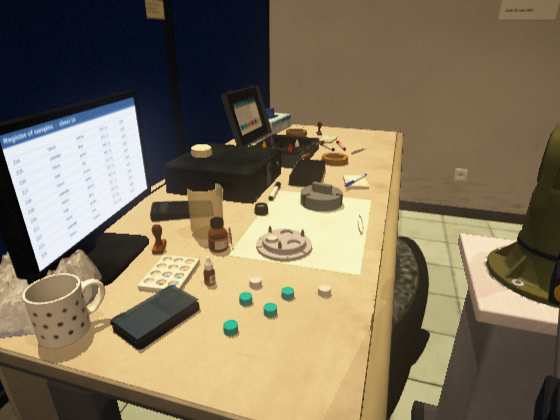

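View pics/wrist0.png

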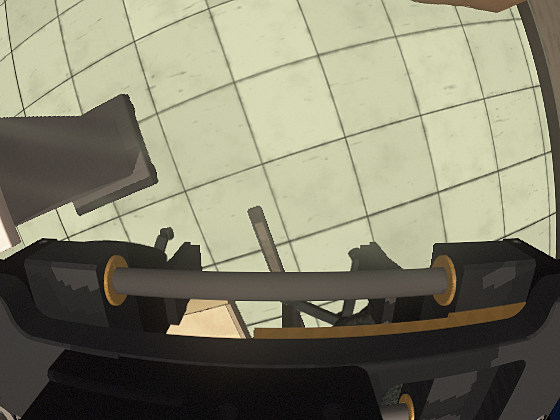

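Scene shows the white pellets at about (229,276) and (281,297), four turquoise look-alikes, the carrier at (269,232) and the hood at (329,168). In the side view the same pellets are at (256,282) and (324,291), the carrier at (284,241), the hood at (322,196). The wrist sees only floor.

```bash
cat > h.py <<'E'
import numpy as np,cv2
from cell import manip
from scipy.spatial.transform import Rotation as Ro
def rays(c,px,fish=False):
    K=np.array(c["camera_matrix"]);px=np.atleast_2d(px).astype(float)
    d=np.c_[(px[:,0]-K[0,2])/K[0,0],(px[:,1]-K[1,2])/K[1,1]]
    if fish:
        th=np.linalg.norm(d,axis=1)[:,None]
        v=np.c_[d/np.maximum(th,1e-9)*np.sin(th),np.cos(th)]
    else: v=np.c_[d,np.ones(len(d))]
    R=Ro.from_euler('xyz',c["orientation"],degrees=True)
    return np.array(c["position"]),R.apply(v)
def plane(c,px,z,fish=False):
    p,v=rays(c,px,fish); return (p+v*((z-p[2])/v[:,2])[:,None])[:,:2]
def proj(c,P,fish=False):
    K=np.array(c["camera_matrix"]);R=Ro.from_euler('xyz',c["orientation"],degrees=True)
    v=R.inv().apply(np.atleast_2d(P)-np.array(c["position"]))
    if fish:
        rr=np.linalg.norm(v[:,:2],axis=1);s=(np.arctan2(rr,v[:,2])/rr)[:,None]
    else: s=1/v[:,2:]
    return v[:,:2]*s*K[0,0]+K[:2,2]
def tri(obs):  # obs: list of (p, v)
    A=np.zeros((3,3));b=np.zeros(3)
    for p,v in obs:
        v=v/np.linalg.norm(v);M=np.eye(3)-np.outer(v,v);A+=M;b+=M@p
    return np.linalg.solve(A,b)
def shot(name,save=None):
    c=manip.get_calibration(name);im=manip.camera(name)
    if save: cv2.imwrite("pics/"+save+".png",im)
    return c,im
E
python3 - <<'E'
from h import *
S=manip.get_calibration("scene");D=manip.get_calibration("side")
for n,a,b in [("p1",(229,276),(256,282)),("p2",(281,297),(324.5,291)),("carrier",(269,233),(284,243)),("hood",(329,168),(322,196))]:
    print(n,tri([(rays(S,a)[0],rays(S,a)[1][0]),(rays(D,b)[0],rays(D,b)[1][0])]).round(3),plane(S,a,0.015).round(3),plane(D,b,0.015).round(3))
o=manip.get_obs()
print(manip.solve_ik([0.55,0.05,0.3],[180,0,0]))
for yaw in range(-180,180,45):
  print(yaw,[manip.solve_ik(list(p)+[z],[180,0,yaw]) is not None for p in [(0.6,0.1),(0.6,-0.1),(0.5,0.2)] for z in (0.02,.1,.3)])
E
```

```text
p1 [0.569 0.215 0.008] [[0.566 0.218]] [[0.564 0.225]]
p2 [0.433 0.197 0.003] [[0.43  0.203]] [[0.43  0.214]]
carrier [0.556 0.056 0.013] [[0.554 0.058]] [[0.556 0.06 ]]
hood [ 0.527 -0.237  0.021] [[ 0.53  -0.243]] [[ 0.528 -0.25 ]]
[-40.24313453   5.16106397  34.82541326  93.18892196  -2.96956598
  82.58050936 -95.14295547]
-180 [True, True, True, True, True, True, True, True, True]
-135 [True, True, True, True, True, True, True, True, True]
-90 [True, True, True, True, True, False, True, True, True]
-45 [True, True, True, True, True, True, True, True, False]
0 [True, True, True, True, True, True, True, True, True]
45 [True, True, True, True, True, True, True, True, True]
90 [True, True, True, True, True, True, True, True, True]
135 [True, True, True, True, True, True, True, True, True]
```

```bash
python3 - <<'E'
from h import *
manip.goto([0.51,0.19,0.23],[180,0,-90]); o=manip.get_obs();print(o['t'],o['q'].round(0))
shot("wrist","wA")
manip.move_l([0.52,0.13,0.23],vel=0.2); print(manip.get_obs()['t'])
shot("wrist","wB")
import pickle
E
python3 - <<'E'
import cv2,numpy as np
a=cv2.imread('pics/wA.png');cv2.imwrite('pics/wA2.png',cv2.resize(a,(800,600),interpolation=cv2.INTER_CUBIC))
E
```

```text
2.3583 [ 35.  16. -67.  98.  15.  77. 145.]
2.8583
```

View pics/wA2.png

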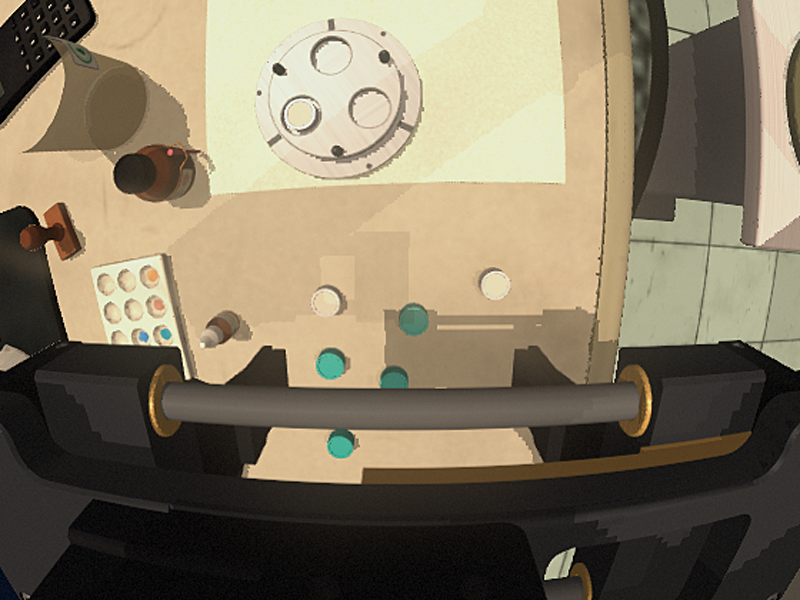

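Wrist A (scaled 1/0.7): white pellets at (327,302) and (495,284), carrier about (338,98) with a filled well at (299,116), empty wells at (331,56) and (370,107), pins (279,68), (384,56), (337,151), bars at (332,24), (413,127), (260,140?).

```bash
cat > seg.py <<'E'
from h import *
import pickle
cB=manip.get_calibration("wrist");cA=dict(cB);cA["position"]=np.array(cB["position"])+[-0.01,0.06,0]
pickle.dump((cA,cB),open("cal.pkl","wb"))
out=[]
for n,c in (("wA",cA),("wB",cB)):
    im=cv2.imread(f"pics/{n}.png");hsv=cv2.cvtColor(im,cv2.COLOR_BGR2HSV)
    cx,cy=proj(c,[[0.556,0.056,0.02]],True)[0]; print(n,"carrier guess",cx,cy)
    g=hsv[...,2]
    m=np.zeros(g.shape,np.uint8);cv2.circle(m,(int(cx),int(cy)),66,255,-1)
    dark=((g<90)&(m>0)).astype(np.uint8)
    k,_,st,ce=cv2.connectedComponentsWithStats(dark)
    for i in range(1,k):
        if st[i,4]>=4: 
            P=plane(c,ce[i],0.01,True)[0]; print("  dark",st[i].tolist(),ce[i].round(1),P.round(4))
    w=((hsv[...,1]<70)&(g>150)).astype(np.uint8)
    k,_,st,ce=cv2.connectedComponentsWithStats(w)
    for i in range(1,k):
        if 100<st[i,4]<1500: print("  white",st[i].tolist(),ce[i].round(1),plane(c,ce[i],0.015,True)[0].round(4))
im=cv2.imread("pics/wB.png");x,y=int(cx),int(cy)
cv2.imwrite("pics/wB2.png",cv2.resize(im[max(0,y-75):y+75,x-100:x+100],(800,600),interpolation=cv2.INTER_NEAREST));print(x-100,max(0,y-75))
E
python3 seg.py
```

```text
wA carrier guess 237.43548131535596 69.40918401872972
  dark [220, 26, 14, 9, 15] [226.1  28.9] [0.5707 0.0051]
  dark [265, 35, 8, 9, 41] [268.9  39.7] [0.5227 0.02  ]
  dark [191, 44, 9, 9, 48] [194.8  48.2] [0.6064 0.026 ]
  dark [233, 102, 7, 8, 37] [236.2 105.3] [0.5586 0.0951]
  white [465, 0, 31, 23, 605] [480.5  10. ] [ 0.2554 -0.0507]
  white [495, 0, 22, 19, 304] [505.    7.2] [ 0.2114 -0.0667]
  white [441, 139, 57, 32, 1140] [474.1 156.6] [0.2682 0.1438]
  white [497, 142, 30, 31, 602] [508.7 157.3] [0.2088 0.1404]
  white [535, 177, 25, 61, 1175] [549.4 209.5] [0.1074 0.2109]
  white [336, 190, 21, 20, 333] [346.4 199.3] [0.4342 0.2006]
  white [218, 202, 20, 20, 295] [227.7 211.6] [0.5701 0.2152]
  white [533, 239, 27, 20, 376] [548.7 246.8] [0.0901 0.2709]
  white [0, 241, 19, 18, 198] [  6.8 250.2] [0.9433 0.2783]
  white [381, 386, 15, 20, 147] [387.7 396.7] [0.3347 0.5252]
wB carrier guess 246.7460437752323 123.56839654732246
  dark [276, 92, 6, 7, 29] [278.4  95.1] [0.522  0.0243]
  dark [200, 99, 8, 7, 40] [203.6 102.5] [0.6056 0.0304]
  white [465, 0, 34, 40, 1025] [483.1  17.2] [ 0.2623 -0.1011]
  white [473, 35, 27, 23, 396] [484.5  45.9] [ 0.2636 -0.0608]
  white [451, 167, 46, 18, 576] [475.5 176.8] [0.2731 0.1092]
  white [498, 174, 24, 12, 214] [508.4 180.5] [0.215  0.1115]
  white [535, 213, 25, 37, 783] [548.3 231.2] [0.1101 0.1851]
  white [76, 226, 59, 42, 542] [107.4 237.8] [0.7429 0.1902]
  white [543, 250, 17, 9, 104] [553.  253.3] [0.0843 0.2227]
  white [229, 252, 20, 19, 293] [238.4 260.8] [0.57   0.2163]
  white [0, 397, 14, 23, 161] [  4.3 411.6] [1.2268 0.6853]
146 48
```

View pics/wB2.png

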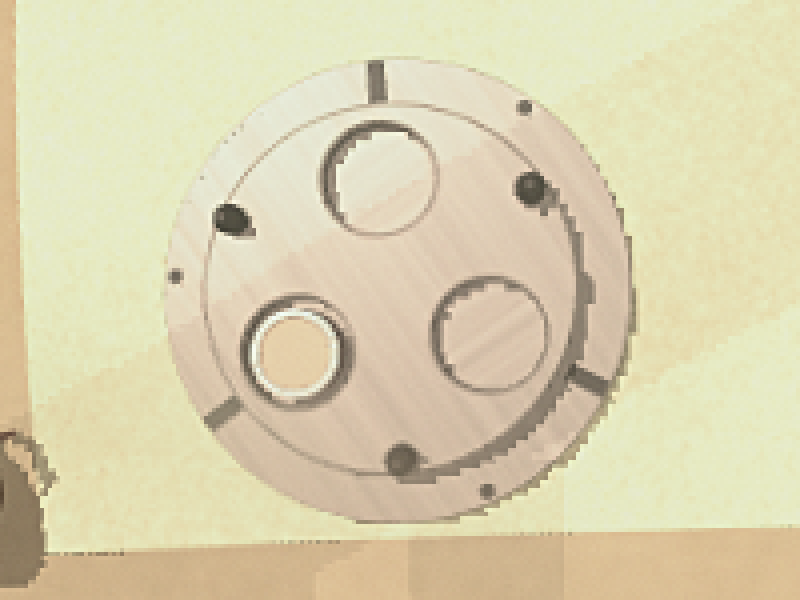

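Crop of wrist B (×4, offset 146,48): bars at (376,82), (591,380), (222,413); dots (525,107), (175,276), (487,491); empty wells (380,178) and (490,334); filled well (298,350); pins (231,219), (531,188), (402,460).

```bash
cat > fit.py <<'E'
from h import *
import pickle
from scipy.optimize import least_squares
cA,cB=pickle.load(open("cal.pkl","rb"))
px=lambda L:np.array(L)/4.+[146,48]-0.375
T=lambda a,b:tri([(rays(cA,a,True)[0],rays(cA,a,True)[1][0]),(rays(cB,b,True)[0],rays(cB,b,True)[1][0])])
for a,b in [((268.9,39.7),(278.4,95.1)),((194.8,48.2),(203.6,102.5)),((236.2,105.3),px([402,460])),((227.7,211.6),(238.4,260.8))]: print("tri",T(a,b).round(4))
im=cv2.imread("pics/wA.png");
def fit(P,rad,off):  # order: as listed, ccw from first
    f=lambda x:(np.c_[x[0]+rad*np.cos(x[2]+off),x[1]+rad*np.sin(x[2]+off)]-P).ravel()
    s=min((least_squares(f,[*P.mean(0),t]) for t in (0,2,4)),key=lambda s:s.cost);return s.x[:2].round(4),np.degrees(s.x[2])%360,(s.fun*1e3).round(1)
k=np.radians([0,120,240])
order=lambda P:P[np.argsort(np.arctan2(*(P-P.mean(0)).T[::-1]))]
W=plane(cB,px([[298,350],[380,178],[490,334]]),0.024,True)
B=plane(cB,px([[376,82],[591,380],[222,413]]),0.010,True)
D=plane(cB,px([[525,107],[175,276],[487,491]]),0.010,True)
N=plane(cB,px([[231,219],[531,188],[402,460]]),0.037,True)
print("wells",W.round(4).tolist())
for n,P,r in (("W",W,.030),("B",B,.0595),("D",D,.0585),("N",N,.046)):
    print(n,fit(order(P),r,k), "centre",P.mean(0).round(4), "r",np.linalg.norm(P-P.mean(0),axis=1).round(4))
E
python3 fit.py
```

```text
tri [0.5219 0.0267 0.0339]
tri [0.5998 0.0325 0.0349]
tri [0.5554 0.0969 0.0358]
tri [0.5691 0.2136 0.0213]
wells [[0.5846, 0.0679], [0.562, 0.0219], [0.5329, 0.0644]]
W (array([0.5598, 0.0514]), np.float64(274.0398699628217), array([-0.1, -0.4,  0.1,  0.3, -0. ,  0.1])) centre [0.5598 0.0514] r [0.0297 0.0296 0.0299]
B (array([0.5599, 0.0518]), np.float64(274.57752765664725), array([-0.2, -0.2, -0.6,  0.2,  0.8,  0. ])) centre [0.5599 0.0518] r [0.0593 0.0602 0.0599]
D (array([0.5602, 0.0517]), np.float64(234.44990051887984), array([ 2.4,  3.4, -4.1,  0.3,  1.6, -3.7])) centre [0.5602 0.0517] r [0.0627 0.0626 0.0625]
N (array([0.559, 0.052]), np.float64(214.51077446737486), array([-0.9, -0.6,  0.9, -0.4, -0. ,  1. ])) centre [0.559 0.052] r [0.045  0.0449 0.045 ]
```

```bash
cat > pick.py <<'E'
from h import *
def pp(p,w):
    manip.grip(0.5,15)
    manip.goto([*p,0.08],[180,0,-90])
    print("stop",manip.move_l([*p,0.0278],vel=0.08,f_stop=8))
    manip.grip(0.0,15);o=manip.get_obs();print("width mm",o["gripper_width"]*87,o["grip_force"],o["tool_pos"].round(4))
    assert 20<o["gripper_width"]*87<27
    manip.move_l([*p,0.09],vel=0.15)
    manip.move_l([*w,0.09],vel=0.2)
    print("width",manip.get_obs()["gripper_width"]*87)
    manip.move_l([*w,0.056],vel=0.1)
    print("stop",manip.move_l([*w,0.0443],vel=0.03,f_stop=5),manip.get_obs()["tool_pos"].round(4))
    manip.grip(0.37);manip.move_l([*w,0.10],vel=0.12)
    o=manip.get_obs();print("t",o["t"],o["q"].round(0))
pp([0.5700,0.2155],[0.5620,0.0218])
pp([0.4345,0.2006],[0.5328,0.0648])
manip.goto([0.54,-0.10,0.20],[180,0,-90]); c1,_=shot("wrist","hA")
manip.move_l([0.54,-0.16,0.20],vel=0.2); c2,_=shot("wrist","hB")
import pickle;pickle.dump((c1,c2),open("calh.pkl","wb"));o=manip.get_obs();print(o["t"],o["q"].round(0))
im=cv2.imread("pics/hA.png")
cv2.imwrite("pics/hA2.png",cv2.resize(im,(800,600),interpolation=cv2.INTER_CUBIC))
E
python3 pick.py
```

```text
stop False
width mm 23.16851834582978 15.000170320272446 [0.5702 0.2156 0.0281]
width 23.31826639382466
stop True [0.562  0.0216 0.0442]
t 9.7 [ 50.  31. -69. 103.  31.  68. 152.]
stop False
width mm 23.036204694518265 15.000191330909729 [0.4347 0.2006 0.028 ]
width 22.778595580645494
stop True [0.5328 0.0646 0.0442]
t 16.0583 [ 48.  27. -70. 107.  28.  66. 148.]Traceback (most recent call last):
  File "pick.py", line 17, in <module>
    manip.goto([0.54,-0.10,0.20],[180,0,-90]); c1,_=shot("wrist","hA")
    ~~~~~~~~~~^^^^^^^^^^^^^^^^^^^^^^^^^^^^^^^
cell.MotionError: the arm cannot take that pose within its joint ranges
```

```bash
cat > view.py <<'E'
from h import *
import pickle
for y in (0,180): print(y,manip.solve_ik([0.57,-0.1,0.22],[180,0,y]))
manip.goto([0.58,-0.10,0.20],[180,0,180]); c1,a=shot("wrist","hA")
manip.move_l([0.58,-0.2,0.20],vel=0.2); c2,_=shot("wrist","hB")
pickle.dump((c1,c2),open("calh.pkl","wb"));o=manip.get_obs();print(o["t"],o["q"].round(0))
cv2.imwrite("pics/hA2.png",cv2.resize(a,(800,600),interpolation=cv2.INTER_CUBIC))
E
python3 view.py
```

```text
0 [-43.85831221  16.63261391  61.1925294   97.06456746 -15.03244426
  75.2429031  -69.79812884]
180 [ 53.59065653  17.91633711 -55.35918177  93.84312425  15.10562269
  76.21693743  85.89515643]
17.8417 [ 56.  22. -50.  91.  18.  75.  94.]
```

View pics/hA2.png

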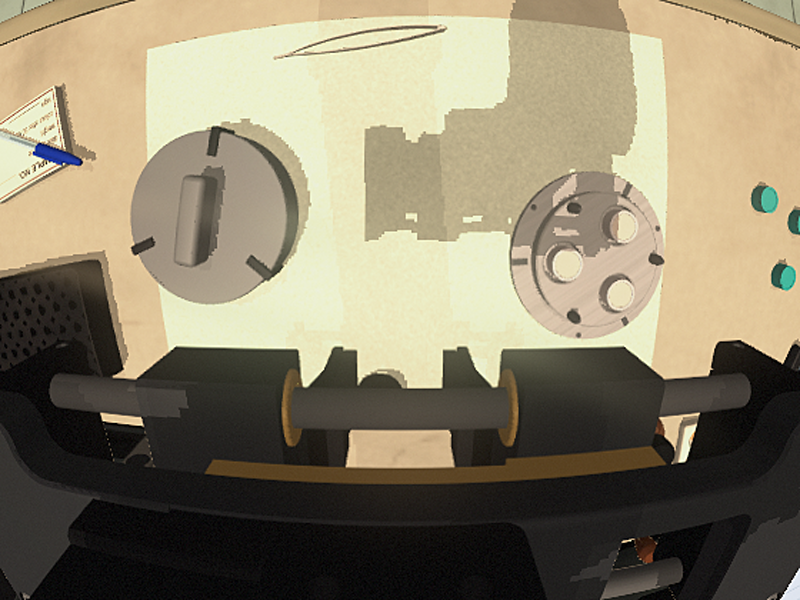

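Wrist hA shows all three wells filled, pellets flat; the hood around (215,215) in the ×1/0.7 picture, bar about (195,220), ribs at (215,142), (143,245), (262,266).

Run:
```python
from h import *
import pickle
c1,c2=pickle.load(open("calh.pkl","rb"))
x,y=proj(c2,[[0.527,-0.237,0.037]],True)[0].astype(int);print(x,y)
im=cv2.imread("pics/hB.png");y0=max(0,y-90);cv2.imwrite("pics/hB2.png",cv2.resize(im[y0:y0+150,x-100:x+100],(800,600),interpolation=cv2.INTER_NEAREST));print(x-100,y0)
```

```text
236 146
136 56
```

View pics/hB2.png

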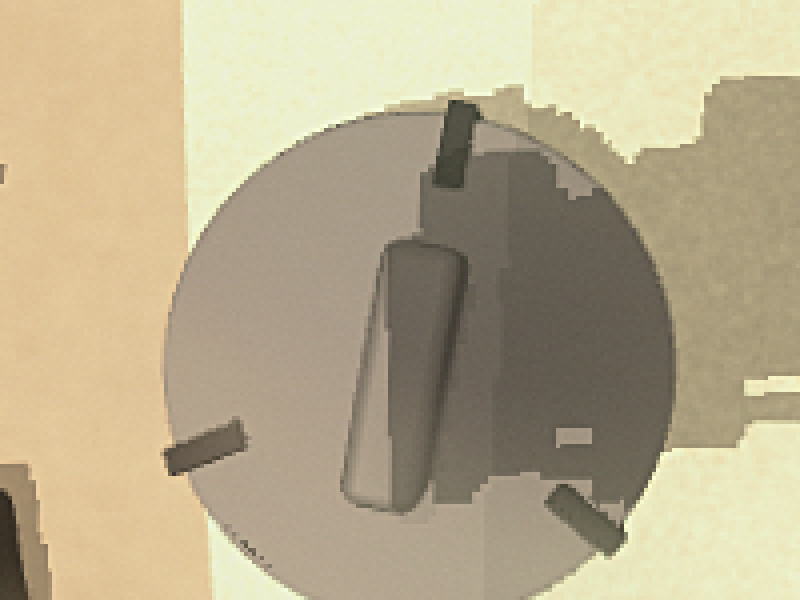

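Crop of hB (×4, offset 136,56): hood outline x 164–676, top at y≈110; rib inner ends (449,186), (241,435), (560,495), outer ends (463,103), (168,463), (618,545); bar top corners about (385,242), (466,256), (415,512), (343,500).

```bash
cat > hf.py <<'E'
from h import *
import pickle
c1,c2=pickle.load(open("calh.pkl","rb"))
px=lambda L:np.array(L)/4.+[136,56]-0.375
I=px([[449,186],[241,435],[560,495]]);O=px([[463,103],[168,463],[618,545]])
I1=np.array([[212,156],[155,241],[249,257]])*0.7
for a,b in zip(I1,I): print("tri",tri([(rays(c1,a,True)[0],rays(c1,a,True)[1][0]),(rays(c2,b,True)[0],rays(c2,b,True)[1][0])]).round(4))
for P in (plane(c2,I,0.037,True),plane(c2,O,0.037,True),plane(c1,I1,.037,True)):
    m=P.mean(0);d=P-m;print("centre",m.round(4),"ang",np.degrees(np.arctan2(d[:,1],d[:,0])).round(1),"r",np.linalg.norm(d,axis=1).round(4))
e=plane(c2,px([[164,366],[676,366],[420,110]]),.037,True);print("outline c",(e[:2].mean(0)).round(4),np.linalg.norm(e[0]-e[1]).round(4),e[2].round(4))
B=plane(c2,px([[385,242],[466,256],[415,512],[343,500]]),.063,True);print("bar",B.round(4).tolist(),B.mean(0).round(4))
d=B[:2].mean(0)-B[2:].mean(0);print(np.degrees(np.arctan2(d[1],d[0])),np.linalg.norm(d))
E
python3 hf.py
```

```text
tri [ 0.486  -0.2264  0.036 ]
tri [ 0.5445 -0.2791  0.0302]
tri [ 0.5579 -0.2005  0.0392]
centre [ 0.5294 -0.2347] ang [169.1 -71.5  49.2] r [0.0446 0.0449 0.0452]
centre [ 0.529  -0.2353] ang [169.  -70.9  49.2] r [0.0643 0.0645 0.0643]
centre [ 0.5293 -0.2341] ang [169.2 -70.5  49.4] r [0.0435 0.0436 0.0434]
outline c [ 0.5272 -0.2348] 0.1229 [ 0.4673 -0.2331]
bar [[0.4996, -0.2376], [0.5029, -0.2203], [0.5585, -0.232], [0.5557, -0.2479]] [ 0.5292 -0.2345]
168.84657171532882 0.056928703379334686
```

```bash
cat > hood.py <<'E'
from h import *
H=[0.5292,-0.2347];C=[0.5598,0.0517];Y0,Y1=169.0,154.2
manip.grip(0.5,45)
manip.goto([*H,0.12],[180,0,Y0])
print("stop",manip.move_l([*H,0.0595],vel=0.08,f_stop=8))
manip.grip(0.0,45);manip.hold(0.2);o=manip.get_obs();print("w",o["gripper_width"]*87,o["grip_force"],o["tool_pos"].round(4),o["orientation"].round(1),o["ft_force"].round(1))
assert 15<o["gripper_width"]*87<21
manip.move_l([*H,0.17],vel=0.12);print("w",manip.get_obs()["gripper_width"]*87,manip.get_obs()["ft_force"].round(1))
manip.move_l([*C,0.17],[180,0,Y1],vel=0.15)
manip.hold(0.3);o=manip.get_obs();print(o["t"],o["tool_pos"].round(4),o["orientation"].round(1),o["ft_force"].round(1),o["torque"].round(2),o["q"].round(0))
for y in (154.2,134.2,114.2): print(y,manip.solve_ik([*C,0.07],[180,0,y]).round(0))
for n in ("scene","side"): shot(n,n+"H")
E
python3 hood.py
```

```text
stop False
w 17.596440346122098 44.99949440360069 [ 0.5293 -0.2351  0.0597] [-180.    0.  169.] [-0.7 -1.8  2.5]
w 17.50491195612101 [ 0.4 -0.7 -2.8]
24.0 [0.5598 0.0514 0.17  ] [-180.     0.   154.2] [ 0.4 -0.9 -1.7] [-0.02  0.02  0.01] [ 38.  18. -53. 100.  15.  70.  45.]
154.2 [ 34.  24. -50. 105.  21.  60.  40.]
134.2 [ 32.  23. -47. 105.  19.  60.  21.]
114.2 [ 29.  22. -44. 105.  18.  60.   3.]
```

Run:
```python
from h import *
C=[0.5598,0.0519]
manip.move_l([*C,0.11],vel=0.1)
for z in (0.085,0.074,0.0665):
    s=manip.move_l([*C,z],vel=0.025,f_stop=7)
    o=manip.get_obs();print(s,o["tool_pos"].round(4),o["ft_force"].round(1),o["torque"].round(2),o["orientation"].round(1))
    if s: break
print(o["t"],o["gripper_width"]*87)
_,im=shot("side","sideP");x,y=proj(manip.get_calibration("side"),[[.56,.052,.04]])[0].astype(int)
cv2.imwrite("pics/sideP2.png",cv2.resize(im[y-50:y+50,x-66:x+67],(798,600),interpolation=cv2.INTER_CUBIC))
```

```text
False [0.5599 0.0519 0.0852] [-0.7 -0.3 -2.1] [-0.08  0.    0.02] [180.    0.  154.2]
False [0.5598 0.0521 0.0739] [ 0.3  0.  -1.5] [-0.02  0.01 -0.  ] [180.   -0.  154.2]
True [0.5604 0.052  0.0697] [-0.4 -0.4  3.9] [0.   0.09 0.01] [1.800e+02 1.000e-01 1.542e+02]
26.8667 17.141274797347613
```

View pics/sideP2.png

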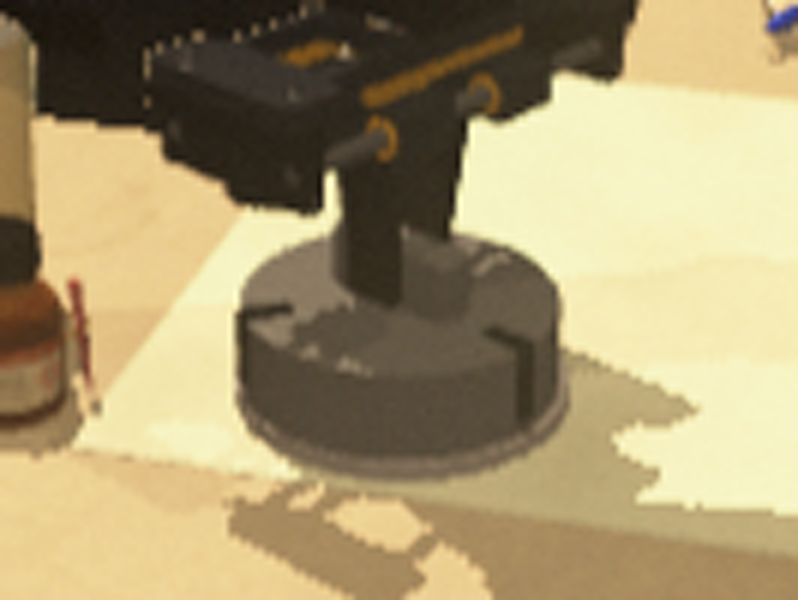

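The side crop shows the hood rim standing evenly on the flange; the stop height, 0.0697, equals grasp height + 10 mm, so the cover is home. Now turn.

Run:
```python
from h import *
P=[0.5602,0.0519,0.0698]
for a in (4,8,14,20,26,32,36,40):
    manip.goto(P,[180,0,154.2-a]); o=manip.get_obs()
    print(a,o["tool_pos"].round(4),o["orientation"].round(1),o["ft_force"].round(1),o["torque"].round(2),round(o["gripper_width"]*87,1))
    if abs(o["torque"][2])>2 or np.abs(o["ft_force"]).max()>25: print("ABORT");break
print(o["t"]);shot("side","sideT")
```

```text
4 [0.5603 0.0518 0.0697] [180.    0.  150.3] [-0.4 -0.3  1.3] [ 0.04 -0.1  -0.12] 17.7
8 [0.5603 0.0519 0.0698] [180.    0.  146.4] [-0.5  0.3  0.2] [ 0.07 -0.14 -0.05] 17.9
14 [0.5603 0.0518 0.0697] [-180.     0.   140.4] [ 1.1  0.2 -0.3] [ 0.   -0.18 -0.  ] 17.7
20 [0.5603 0.0517 0.0698] [-180.     0.   134.5] [ 0.6 -1.2  0. ] [ 0.03 -0.15  0.01] 17.5
26 [0.5603 0.0517 0.0698] [-180.     0.   128.5] [ 0.   0.7 -0.3] [-0.03 -0.12  0.  ] 17.8
32 [0.5602 0.0517 0.0698] [-180.     0.   122.5] [ 0.1 -0.3  0.4] [-0.07 -0.14 -0.1 ] 18.2
36 [0.5602 0.0518 0.0698] [-180.     0.   118.4] [-0.6  0.5 -0.2] [-0.01 -0.13  0.02] 17.7
40 [0.5602 0.0517 0.0698] [-180.     0.   114.4] [ 0.2  0.3 -0.1] [-0.06 -0.14 -0.06] 17.6
28.9167
```

Run:
```python
from h import *
manip.move_l([0.5602,0.0518,0.085],vel=0.03,f_stop=10);o=manip.get_obs();print(o["tool_pos"].round(4),o["ft_force"].round(1))
manip.move_l([0.5602,0.0518,0.179],vel=0.06,f_stop=10);manip.hold(0.5)
o=manip.get_obs();print(o["t"],o["tool_pos"].round(4),o["orientation"].round(2),o["ft_force"].round(1),o["torque"].round(2),o["gripper_width"]*87)
c,im=shot("side","sideL");x,y=proj(c,[[.56,.052,.08]])[0].astype(int)
a=cv2.resize(im[y-45:y+55,x-66:x+67],(400,300),interpolation=cv2.INTER_CUBIC)
c,im=shot("scene","sceneL");x,y=proj(c,[[.56,.052,.05]])[0].astype(int)
b=cv2.resize(im[y-50:y+50,x-66:x+67],(400,300),interpolation=cv2.INTER_CUBIC)
cv2.imwrite("pics/L.png",np.hstack([a,b]))
```

```text
[0.5602 0.0517 0.085 ] [ 0.8 -0.3 -1.2]
31.8417 [0.5602 0.0518 0.179 ] [-180.    -0.   114.2] [-0.3 -0.3 -1.3] [-0.09  0.06 -0.01] 17.809351325222156
```

View pics/L.png

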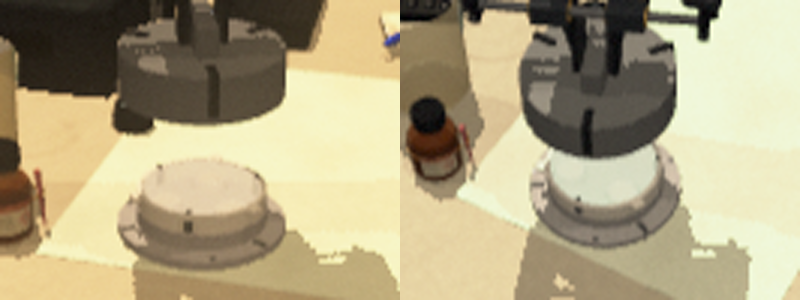

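The clear cover sits level on the carrier's drum with pins through it. The hood is held level above it, alone, and the bottle is untouched.

Run:
```python
from h import *
manip.move_l([0.5600,0.0518,0.172],vel=0.03);manip.hold(0.8)
o=manip.get_obs();print(o["t"],o["tool_pos"].round(4),o["orientation"].round(2),np.abs(o["joint_vel"]).max(),o["gripper_width"]*87)
print(manip.close_job())
```

```text
33.125 [0.56   0.0518 0.172 ] [-180.     0.   114.2] 0.10445817928121863 17.470498865168615
the job is handed in; nothing more can be done
None
```

The job is handed in at about 33 s: both loose pellets are in the empty wells, the inner cover is seated on the carrier, and the unlocked hood is held level and still with its rim about 11 cm above the desk (10 cm above its seated position); no verdict was returned.

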